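# Turn the leaf of the print-sample book

## Robot

A 6-joint arm with a two-finger parallel gripper is mounted at the origin on the work surface. World frame = base frame: x ahead of the robot, y to its left, z up, the work surface at z = 0. Lengths are in m, angles in rad, forces in N, time in s.
With the tool pointing down it reaches from about 0.275 to 0.975 m from the base axis. Payload 8.4 kg.
Tool frame: the origin (TCP) lies between the finger pads; the fingertips stand 22 mm ahead of it and the grasp point (between the pads) lies 3 mm ahead of it; z points along the fingers, y is the line along which they close (so a half turn about z gives the same grasp; the last joint's range is limited). The gripper opens to 92 mm and grips with 3 to 60 N. Pads are 20 mm wide; open, the fingers measure 128 mm over their backs; the gripper's body (75 mm by 189 mm) begins 69 mm behind the grasp point.
Start: joints at [-1.186, 0.353, 1.633, -0, 1.155, -0.002], TCP at [0.236, -0.579, 0.237] pointing down, gripper open.
Joint ranges: [-2.63, 2.63], [-0.92, 2.1], [0.06, 2.66], [-1.3, 4.44], [0, 2.69], [-3.02, 3.02]. Speed limits (rad/s): [2.22, 2.22, 2.79, 3.14, 3.14, 3.14].

## Interface

Orientations are given as [roll, pitch, yaw] about the fixed x, y, z axes, in that order (R = Rz(yaw) Ry(pitch) Rx(roll)).
In Python, from bench import read_state, eyes, job, finder gives the robot as it stands.
- The arm moves only by the tool move_arm, never from a script. Its argument "targets" is a list of rows, each a list of 7 numbers: the shift along the tool's x, y, z in m, then the turn, a rotation vector about the tool's x, y, z in rad, then the opening, from 0 (shut) to 1 (fully open). A call has 1 to 20 rows; each row shifts and turns the commanded pose from where the row before left it, along the tool's axes as they then stand; what a row does not reach is not made up. A row lasts 1/12 s, in which the tool goes at most 41.7 mm and 7.16 degrees, less where a joint would pass 70% of its speed; a pose out of reach is approached as far as the arm can. A call with a gripper value outside its range is refused whole. The fingers move at their own pace and stop on an object; "squeeze" is the grip in N (left out, the last holds). Time passes only in rows, so rows that do not move let the fingers close. It gives the time, the measured TCP pose, the force, the opening and the grip force at its end, in the units of the state.
- read_state(): the state, without advancing time (a new reading comes with each control period).
- eyes.camera(name): name is "scene" or "top" or "wrist"; returns (picture, depth): 480x640x3 uint8, blue, green, red; 480x640 float32, m along the optical axis (not along the pixel's ray), 0 where there is no reading.
- eyes.camera_info(name): a dict with "vertical_fov" (degrees; the focal length in pixels is half the picture's height over the tangent of half this angle, whatever the lens; pixels are square), "cx", "cy" (the principal point, pixels), "extrinsics" (4x4, takes a point from world to camera coordinates). Camera axes: x right, y down, z forward; pixel columns grow to the right and rows downward; lengths in m; the calibration is good to about 2 mm. The wrist camera is an equidistant fisheye: a pixel r from the principal point sees the ray r / f radians off the axis. A picture is of the moment at which its call begins: read the wrist's pose just before it. camera_info takes no time and is no camera call; for the wrist camera it gives the pose at the moment of the call.
- job.hand_in(): hands the job in; it is judged then, once.
Trained networks look in the newest picture that a camera, given by its name, has taken for a name from the list of things; names that differ only in an ending like _2 or _b are one class to them, and where a whole thing is asked for, a point or a joint stands for the part that bears it (a point fixed in the world has none). Each returns a list of dicts, best first, with "score" (0 to 1); they miss things now and then, are a little off and sometimes report something else, mostly with a low value. They report only what shows in the picture. A call takes as long as a camera call. They do not tell look-alikes from the thing itself.
- finder.find_in(camera, label): "rect" ([left, top, right, bottom] in pixels, round what is visible of it).
The state is a dict: "time_s": time; "qpos": joint angles; "joint_velocities": joint speeds; "joint_torque": joint torques, N m; "tcp_pos": TCP position; "ee_rot": TCP orientation; "ft_force": force on the tool from outside, world axes, zero at the start; "moment": the same for the moment, N m; "gripper_width": finger opening in m; "grasp_force": force on a finger pad.
Only numpy, scipy, OpenCV 4.12 (cv2) and the standard library are available. Lean on these libraries where they do the work, as an engineer would, in place of code of your own. Each camera call takes 0.05 s, during which the arm holds its last target. There are 200 camera calls.

## Task

On the 3D-printing bench lies a sample book: a steel base plate with a spine across its middle and one stiff leaf standing half open. With a fingertip push the small round tin off the base's empty half until it lies flat on the bench, then push the leaf over the spine and press it down until it lies fully flat on the other half. Only push and press: do not pinch the leaf, do not pick up or tip over the tin, leave the book where it is, and leave the other things alone.

Things in the scene. Friction and masses are not known exactly. Their poses are not given: they have to be found in the camera images.
- book: sample book, loose on the bench, 1.6 kg: bare steel base plate 160 mm (its x) by 270 mm (its y), 6 mm thick; origin at the centre of the plate's underside. The spine runs along the book's x through its middle, dividing the plate into a +y half (over which the leaf starts) and a -y half (empty but for the tin). A 16 mm wide, 18 mm high black block stands at each end of the spine
- spine (a point): middle of the hinge axis of the leaf, 12 mm above the underside of the base plate; the axis runs along the book's x
- leaf (a joint): angle of the leaf about the spine: 0 = flat over the +y half, 1.57 = upright, 3.14 = flat over the -y half (end stop, about 2 mm above the plate). Starts between about 0.55 and 1.0. The hinge is stiff (about 0.16 N m of friction): the leaf stays at whatever angle it is left
- leaf_edge (a point): middle of the leaf's free edge, 120 mm from the hinge axis, in the mid-plane of the leaf. The leaf is a rigid black plate 136 mm wide along the spine and 4 mm thick, 8 mm with the sample panels on its two faces; 140 g
- face_a: panel of sample tiles 126 x 94 mm on the leaf's upper face (the side turned up at joint 0), set back 5 to 6 mm from the leaf's edges; origin on the hinge axis
- face_b: the same panel on the leaf's under face (the side turned up at joint 3.14, on which one pushes to turn the leaf); origin on the hinge axis
- tin: closed round dark metal tin with a black lid, 48 mm diameter, 22 mm high, 70 g, lying flat on the -y half of the base plate, its centre about 70 to 86 mm from the spine and within 30 mm of the middle along the spine; origin at the centre of its underside. Once it lies on the bench its origin is at z = 0
- spool: bystander: small filament spool lying flat, 100 mm diameter, 38 mm high, right of the book; origin at the centre of its underside
- jar: bystander: small jar, 44 mm diameter, 55 mm high, to the side of the book; origin at the centre of its underside
- glue: bystander: slim bottle, 32 mm diameter, 95 mm high, to the side of the book; origin at the centre of its underside
- scraper: bystander: spatula-like bed scraper lying on the bench left of the book; origin on its underside
Not all that is in view belongs to the job. There is more than one size of the tin; the one meant has the size given above.

How it is judged:
By the outcome, as a careful person would: the job done as asked, in the order asked, and still so for the second after the job is handed in, with the robot touching nothing.
It also fails if it takes over 54 s, if anything falls off the work surface, if the arm or the gripper's body presses on something with over 40 N, if the wrist force passes 120 N, or if a joint passes its speed limit or range.

## Working session

There is one attempt and no reset: what is moved stays moved. The work goes in short steps, Python scripts to look and compute and a tool call to move; the robot and the scene stay as the last step left them, time stands still between calls to the robot, and variables do not carry over. Pictures are saved under pics/ and viewed, at most 10 in all, crops included, and the job is handed in when it is done.

Besides the shell and the picture viewer there is one more tool, called after "Call:" as a command line: name --pt "numbers of a row" for each row, then --argument value for the rest. move_arm: Moves the arm, as the interface text tells. Its arguments: {"type":"object","properties":{"targets":{"type":"array"},"squeeze":{"type":"number"}},"required":["targets"]}

```bash
mkdir -p pics && cat > h.py <<'E'
import numpy as np, cv2
from bench import read_state, eyes, job, finder
def snap(n):
    p,d=eyes.camera(n); return p,d,eyes.camera_info(n)
def world(d,i):
    h,w=d.shape; f=h/2/np.tan(np.radians(i["vertical_fov"])/2)
    u,v=np.meshgrid(np.arange(w),np.arange(h))
    c=np.stack([(u-i["cx"])/f*d,(v-i["cy"])/f*d,d],-1)
    E=np.array(i["extrinsics"]); return (c-E[:3,3])@E[:3,:3]
E
python3 - <<'E'
from h import *
ims=[]
for n in("top","scene"):
    p,d,i=snap(n); cv2.imwrite(f"pics/{n}0.png",p); np.savez(f"{n}0.npz",p=p,d=d,w=world(d,i))
    W=world(d,i)
    for l in("book","tin","leaf","leaf_edge","spool","jar","glue","scraper"):
        for r in finder.find_in(n,l)[:3]:
            x0,y0,x1,y1=map(int,r["rect"]); u,v=(x0+x1)//2,(y0+y1)//2
            print(n,l,round(r["score"],2),(x0,y0,x1,y1),W[min(v,479),min(u,639)].round(3))
print(read_state())
E
```

```text
top book 0.8 (260, 211, 374, 290) [0.544 0.025 0.019]
top tin 0.92 (329, 169, 359, 194) [ 0.715 -0.042  0.029]
top tin 0.85 (343, 243, 361, 256) [ 0.546 -0.061  0.026]
top tin 0.69 (346, 304, 372, 331) [ 0.38  -0.077  0.031]
top leaf 0.64 (287, 215, 324, 277) [0.549 0.054 0.067]
top leaf 0.53 (344, 240, 359, 254) [ 0.55  -0.059  0.027]
top leaf_edge 0.97 (280, 216, 327, 278) [0.547 0.058 0.073]
top spool 0.57 (459, 262, 503, 298) [ 0.47  -0.371  0.04 ]
top jar 0.73 (470, 201, 495, 218) [ 0.641 -0.374  0.052]
top glue 0.72 (137, 192, 157, 205) [0.665 0.435 0.066]
top scraper 0.68 (109, 246, 154, 363) [0.41  0.488 0.004]
scene book 0.57 (239, 194, 380, 313) [0.544 0.024 0.018]
scene tin 0.94 (208, 219, 236, 247) [ 0.384 -0.087  0.029]
scene tin 0.85 (268, 261, 293, 290) [ 0.552 -0.062  0.027]
scene tin 0.82 (325, 306, 357, 342) [ 0.718 -0.047  0.029]
scene leaf 0.78 (293, 193, 358, 277) [0.557 0.058 0.065]
scene leaf_edge 0.73 (291, 192, 355, 278) [0.555 0.054 0.066]
scene spool 0.89 (94, 313, 154, 366) [ 0.48  -0.373  0.039]
scene spool 0.39 (470, 166, 492, 200) [0.678 0.433 0.061]
scene jar 0.76 (162, 392, 191, 428) [ 0.665 -0.373  0.057]
scene scraper 0.75 (355, 112, 458, 156) [ 0.406  0.49  -0.   ]
{'time_s': 0.9, 'qpos': array([-1.18640347e+00,  3.52970865e-01,  1.63336856e+00,  2.28714223e-05,
        1.15518760e+00, -2.42951294e-03]), 'joint_velocities': array([ 1.84538599e-06, -6.26927241e-04, -9.71684902e-04,  3.43958108e-04,
       -1.86781293e-03,  6.88985983e-04]), 'joint_torque': array([-1.04302777e-03, -5.93754423e+01, -3.34573817e+01,  6.94932486e-02,
        1.55843975e-02,  7.68048153e-06]), 'tcp_pos': array([ 0.23577917, -0.57884942,  0.23661465]), 'ee_rot': array([ 3.14152698e+00, -2.07654973e-05,  3.86813136e-01]), 'ft_force': array([-0.66187116, -0.12937095,  0.10685294]), 'moment': array([-0.02874838, -0.00281568,  0.01635466]), 'grasp_force': 0.0, 'gripper_width': 0.09168892205241205}
```

```bash
python3 - <<'E'
import cv2
p=cv2.imread("pics/top0.png"); q=cv2.imread("pics/scene0.png")
import numpy as np
a=cv2.resize(p[160:340,230:390],(400,450),interpolation=cv2.INTER_CUBIC)
b=cv2.resize(q[180:360,190:390],(400,360),interpolation=cv2.INTER_CUBIC)
o=np.zeros((450,800,3),np.uint8);o[:,:400]=a;o[:360,400:]=b
cv2.imwrite("pics/crop0.png",o)
E
```

```text
(no output)
```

View pics/top0.png

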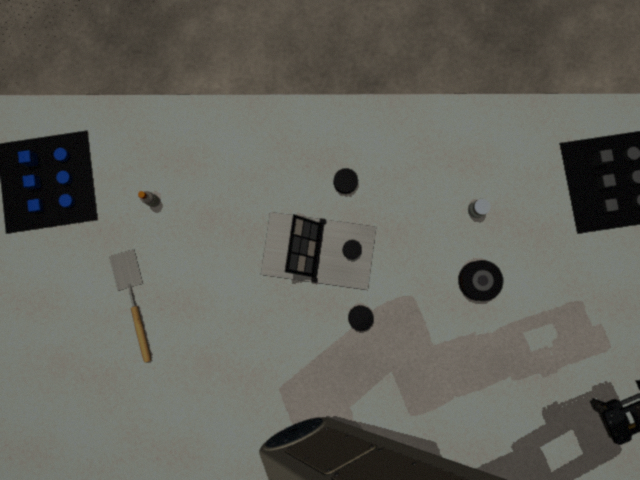

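View pics/crop0.png

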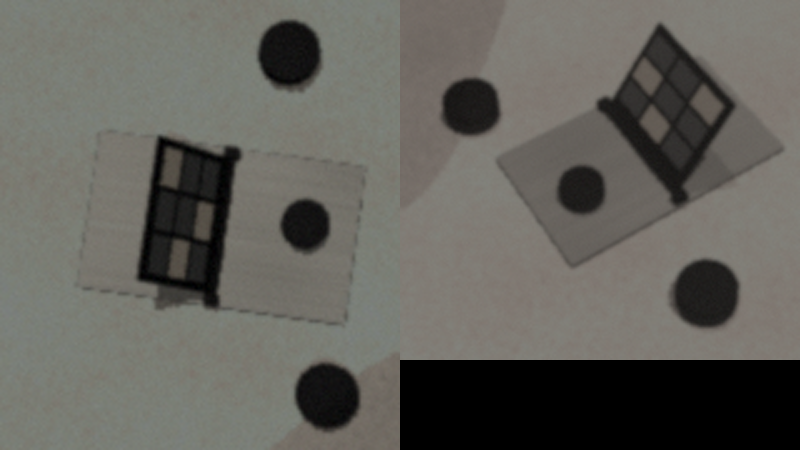

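Top picture: three dark round tins, at (345,181) and (360,318) lying on the bench (larger decoys), and at (352,249) on the plate's empty half, which is the smaller one and the one meant. The leaf stands at the left half and the spine blocks are at about (323,222) and (315,280). I measure the book frame, the tin and the leaf next.

```bash
cat > m.py <<'E'
from h import *
def rayz(i,u,v,z):
    f=240/np.tan(np.radians(i["vertical_fov"])/2);E=np.array(i["extrinsics"]);R,t=E[:3,:3],E[:3,3]
    d=R.T@np.array([(u-i["cx"])/f,(v-i["cy"])/f,1]);c=-R.T@t
    return c+d*(z-c[2])/d[2]
E
python3 - <<'E'
from m import *
i=eyes.camera_info("top")
cs=np.array([rayz(i,u,v,.006)[:2] for u,v in((269.2,212.4),(376.4,226.4),(368.4,289.2),(261.2,275.2))])
print(cs.round(4),[np.linalg.norm(cs[k]-cs[k-1]).round(4) for k in range(4)])
c=cs.mean(0); ey=(cs[0]+cs[3]-cs[1]-cs[2]);ey/=np.linalg.norm(ey);ex=np.array([ey[1],-ey[0]])
print("centre",c.round(4),"ex",ex.round(4),"yaw",np.arctan2(ex[1],ex[0]))
B=lambda P:np.stack([(P[...,:2]-c)@ex,(P[...,:2]-c)@ey,P[...,2]],-1)
for n in("top","scene"):
    z=np.load(n+"0.npz");W=z["w"];b=B(W)
    # tins
    for nm,(tx,ty) in dict(tin=(.55,-.06),d1=(.715,-.045),d2=(.382,-.082)).items():
        m=(np.hypot(W[...,0]-tx,W[...,1]-ty)<.045)&(W[...,2]>.018)&(W[...,2]<.05)
        q=W[m];(_,_),r=cv2.minEnclosingCircle(q[:,:2].astype(np.float32))
        print(n,nm,m.sum(),q[:,:2].mean(0).round(4),"r",round(r,4),round(2*np.sqrt(m.sum()*1.0),1),"z",np.percentile(q[:,2],[5,50,95]).round(4),"book",b[m].mean(0).round(4))
    m=(abs(b[...,0])<.06)&(b[...,1]>.02)&(b[...,1]<.13)&(b[...,2]>.025)
    q=b[m];k=np.polyfit(q[:,1],q[:,2],1);print(n,"leaf",m.sum(),k,np.arctan(k[0]),"y,z max",q[:,1].max(),q[:,2].max())
    m=(abs(b[...,0])<.07)&(abs(b[...,1]+.045)<.1)&(b[...,1]<-.02)&(b[...,2]<.015); print("plate z",np.median(b[m][:,2]))
    for s in(1,-1):
        m=(abs(b[...,0]-s*.072)<.02)&(abs(b[...,1])<.015)&(b[...,2]>.012);print("block",s,m.sum(),b[m].mean(0).round(4))
E
```

```text
[[ 0.6395  0.1453]
 [ 0.6041 -0.1239]
 [ 0.4472 -0.1026]
 [ 0.4816  0.164 ]] [np.float64(0.159), np.float64(0.2716), np.float64(0.1584), np.float64(0.2688)]
centre [0.5431 0.0207] ex [ 0.9916 -0.1292] yaw -0.12959585432913412
top tin 295 [ 0.5455 -0.0608] r 0.0239 34.4 z [0.024 0.028 0.032] book [ 0.0129 -0.0805  0.0279]
top d1 483 [ 0.7172 -0.0456] r 0.0316 44.0 z [0.0236 0.0282 0.032 ] book [ 0.1812 -0.0432  0.028 ]
top d2 505 [ 0.3778 -0.0812] r 0.031 44.9 z [0.0236 0.0282 0.0322] book [-0.1507 -0.1224  0.028 ]
top leaf 1157 [1.37336873 0.01872844] 0.9414352706236024 y,z max 0.07146261427813484 0.11753668369319716
plate z 0.005396865087620018
block 1 78 [0.0656 0.0039 0.0221]
block -1 75 [-0.0651  0.0048  0.0204]
scene tin 398 [ 0.5489 -0.0586] r 0.0251 39.9 z [0.0209 0.0283 0.0311] book [ 0.016  -0.0778  0.0278]
scene d1 779 [ 0.7209 -0.0438] r 0.0323 55.8 z [0.0228 0.0288 0.0315] book [ 0.1846 -0.041   0.0284]
scene d2 553 [ 0.3821 -0.0789] r 0.0322 47.0 z [0.0215 0.0286 0.0316] book [-0.1467 -0.1196  0.0281]
scene leaf 1892 [1.4040901  0.01236358] 0.951925962592101 y,z max 0.07585672278296243 0.11502468060726041
plate z 0.006310464231281009
block 1 124 [0.0663 0.007  0.0205]
block -1 80 [-0.0649  0.007   0.019 ]
```

Call:
move_arm --pt "0 0 0 0 0 -0.117 0.17" --pt "0 0 0 0 0 -0.117 0.17" --pt "0 0 0 0 0 -0.117 0.17" --pt "0 0 0 0 0 -0.117 0.17" --pt "0 0 0 0 0 -0.117 0.17" --pt "0 0 0 0 0 -0.117 0.17" --pt "0 0 0 0 0 -0.117 0.17" --pt "0 0 0 0 0 -0.117 0.17" --pt "0 0 0 0 0 -0.118 0.17" --pt "0 0 0 0 0 0 0.17"

```text
time_s: 1.73
tcp_pos: [0.2357, -0.5788, 0.2366]
ee_rot: [-3.142, 0.0, 1.446]
ft_force: [-1.0, -0.7, 0.2]
gripper_width: 0.0276
grasp_force: 0.0
```

Call:
move_arm --pt "0.03 0.012 0 0 0 0 0.17" --pt "0.03 0.012 0 0 0 0 0.17" --pt "0.03 0.012 0 0 0 0 0.17" --pt "0.03 0.012 0 0 0 0 0.17" --pt "0.03 0.012 0 0 0 0 0.17" --pt "0.03 0.012 0 0 0 0 0.17" --pt "0.03 0.012 0 0 0 0 0.17" --pt "0.03 0.012 0 0 0 0 0.17" --pt "0.03 0.012 0 0 0 0 0.17" --pt "0.03 0.012 0 0 0 0 0.17" --pt "0.03 0.012 0 0 0 0 0.17" --pt "0.03 0.012 0 0 0 0 0.17" --pt "0.03 0.012 0 0 0 0 0.17" --pt "0.03 0.012 0 0 0 0 0.17" --pt "0.03 0.012 0 0 0 0 0.17" --pt "0.03 0.012 0 0 0 0 0.17" --pt "0.03 0.012 0 0 0 0 0.17" --pt "0.03 0.012 0 0 0 0 0.17" --pt "0.03 0.012 0 0 0 0 0.17" --pt "0.03 0.012 0 0 0 0 0.17" --pt "0 0 0 0 0 0 0.17"

```text
invalid input at $.targets: expected 1 to 20 rows
```

Call:
move_arm --pt "0.03 0.012 0 0 0 0 0.17" --pt "0.03 0.012 0 0 0 0 0.17" --pt "0.03 0.012 0 0 0 0 0.17" --pt "0.03 0.012 0 0 0 0 0.17" --pt "0.03 0.012 0 0 0 0 0.17" --pt "0.03 0.012 0 0 0 0 0.17" --pt "0.03 0.012 0 0 0 0 0.17" --pt "0.03 0.012 0 0 0 0 0.17" --pt "0.03 0.012 0 0 0 0 0.17" --pt "0.03 0.012 0 0 0 0 0.17" --pt "0.03 0.012 0 0 0 0 0.17" --pt "0.03 0.012 0 0 0 0 0.17" --pt "0.03 0.012 0 0 0 0 0.17" --pt "0.03 0.012 0 0 0 0 0.17" --pt "0.03 0.012 0 0 0 0 0.17" --pt "0.03 0.012 0 0 0 0 0.17" --pt "0.03 0.012 0 0 0 0 0.17" --pt "0.03 0.012 0 0 0 0 0.17" --pt "0.03 0.012 0 0 0 0 0.17" --pt "0 0 0 0 0 0 0.17"

```text
time_s: 3.4
tcp_pos: [0.5382, -0.0392, 0.2368]
ee_rot: [3.14, -0.002, 1.439]
ft_force: [-0.7, 0.1, -0.7]
gripper_width: 0.0157
grasp_force: 0.0
```

```bash
cat >> m.py <<'E'
c=np.array([.5431,.0207]);ex=np.array([.9916,-.1292]);ey=np.array([.1292,.9916])
B=lambda P:np.stack([(P[...,:2]-c)@ex,(P[...,:2]-c)@ey,P[...,2]],-1)
def st():
    s=read_state();print("t",s["time_s"],"tip book",(B(s["tcp_pos"])-[0,0,.022]).round(4),"rot",s["ee_rot"].round(3),"F",s["ft_force"].round(1),"w",round(s["gripper_width"],4))
E
python3 - <<'E'
from m import *
st()
p,d,i=snap("wrist");cv2.imwrite("pics/w1.png",p)
E
```

```text
t 3.4 tip book [ 0.0028 -0.0601  0.2148] rot [ 3.140e+00 -2.000e-03  1.439e+00] F [-0.7  0.1 -0.7] w 0.0157
```

View pics/w1.png

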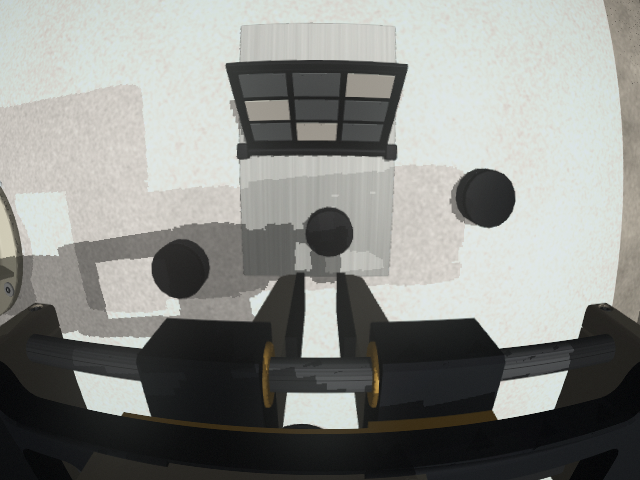

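Wrist view: the small tin at (329,231) is on the empty half in front of the fingers, the leaf is behind at (316,105), and the decoys are at (181,268) and (486,197), well off the push lane. Before lowering, I check the camera's height relative to the leaf.

```bash
python3 - <<'E'
from m import *
E=np.array(eyes.camera_info("wrist")["extrinsics"]);p=-E[:3,:3].T@E[:3,3];print("cam book",B(p),"minus tcp",B(p)-B(read_state()["tcp_pos"]))
E
```

```text
cam book [0.00184037 0.00989642 0.38401657] minus tcp [7.41009637e-05 7.19449924e-02 1.47413780e-01]
```

Call:
move_arm --pt "0.01 0.0037 0 0 0 0 0.17" --pt "0.01 0.0037 0 0 0 0 0.17" --pt "0.01 0.0037 0 0 0 0 0.17" --pt "0 0 0 0 0 0 0.17" --pt "0 0 0.025 0 0 0 0.17" --pt "0 0 0.025 0 0 0 0.17" --pt "0 0 0 0 0 0 0.17"

```text
time_s: 4.03
tcp_pos: [0.5479, -0.0151, 0.1828]
ee_rot: [-3.135, 0.001, 1.44]
ft_force: [-1.6, 0.7, 0.1]
gripper_width: 0.0155
grasp_force: 0.0
```

Call:
move_arm --pt "0.003 0.004 0 0 0 0 0.17" --pt "0 0 0.03 0 0 0 0.17" --pt "0 0 0.03 0 0 0 0.17" --pt "0 0 0.03 0 0 0 0.17" --pt "0 0 0.02 0 0 0 0.17" --pt "0 0 0.01 0 0 0 0.17" --pt "0 0 0 0 0 0 0.17" --pt "0 0 0 0 0 0 0.17"

```text
time_s: 4.7
tcp_pos: [0.556, -0.0125, 0.0677]
ee_rot: [3.141, -0.0, 1.441]
ft_force: [0.3, 0.3, 0.1]
gripper_width: 0.0154
grasp_force: 0.0
```

```bash
python3 -c "
from m import *
st()"
```

```text
t 4.7 tip book [ 0.0171 -0.0313  0.0457] rot [ 3.141 -0.     1.441] F [0.3 0.3 0.1] w 0.0154
```

Call:
move_arm --pt "0 -0.002 0.015 0 0 0 0.17" --pt "0 0 0.012 0 0 0 0.17" --pt "0 0 0.005 0 0 0 0.17" --pt "0 0 0 0 0 0 0.17" --pt "-0.004 0 0 0 0 0 0.17" --pt "-0.004 0 0 0 0 0 0.17" --pt "-0.004 0 0 0 0 0 0.17" --pt "-0.004 0 0 0 0 0 0.17" --pt "-0.004 0 0 0 0 0 0.17" --pt "-0.004 0 0 0 0 0 0.17" --pt "-0.004 0 0 0 0 0 0.17" --pt "-0.004 0 0 0 0 0 0.17" --pt "-0.004 0 0 0 0 0 0.17" --pt "-0.004 0 0 0 0 0 0.17" --pt "0 0 0 0 0 0 0.17"

```text
time_s: 5.95
tcp_pos: [0.5477, -0.0525, 0.0345]
ee_rot: [-3.141, 0.0, 1.44]
ft_force: [-0.1, -0.5, 0.6]
gripper_width: 0.0157
grasp_force: 0.0
```

```bash
python3 - <<'E'
from m import *
st()
p,d,i=snap("wrist");cv2.imwrite("pics/w2.png",p)
p,d,i=snap("scene");a=cv2.resize(p[180:360,190:390],(800,600)[:2]);cv2.imwrite("pics/s2.png",a)
E
```

```text
t 5.95 tip book [ 0.014  -0.072   0.0125] rot [-3.141  0.     1.44 ] F [-0.1 -0.5  0.6] w 0.0157
```

View pics/s2.png

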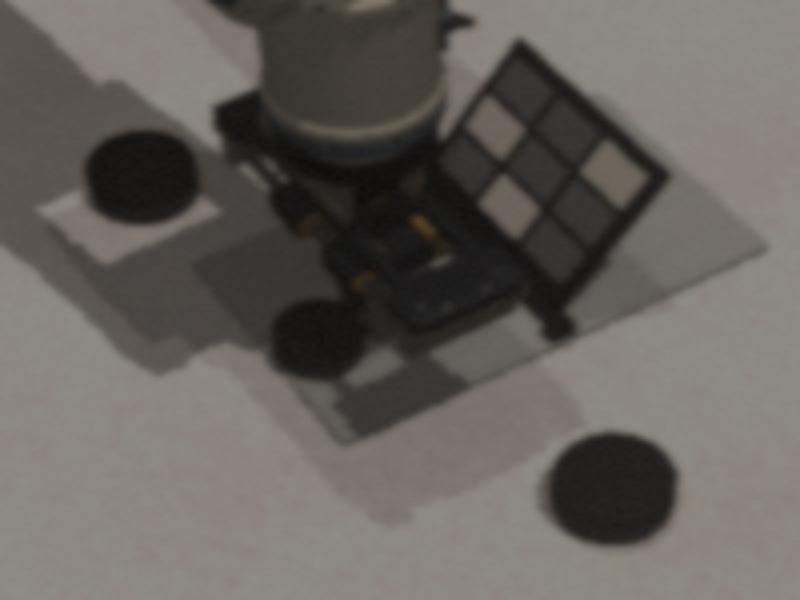

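Call:
move_arm --pt "0 0 -0.0045 0 0 0 0.17" --pt "-0.004 0 0 0 0 0 0.17" --pt "-0.004 0 0 0 0 0 0.17" --pt "-0.004 0 0 0 0 0 0.17" --pt "-0.004 0 0 0 0 0 0.17" --pt "-0.004 0 0 0 0 0 0.17" --pt "-0.004 0 0 0 0 0 0.17" --pt "-0.004 0 0 0 0 0 0.17" --pt "-0.004 0 0 0 0 0 0.17" --pt "-0.004 0 0 0 0 0 0.17" --pt "-0.004 0 0 0 0 0 0.17" --pt "-0.004 0 0 0 0 0 0.17" --pt "-0.004 0 0 0 0 0 0.17" --pt "-0.004 0 0 0 0 0 0.17" --pt "-0.004 0 0 0 0 0 0.17" --pt "-0.004 0 0 0 0 0 0.17" --pt "-0.003 0 0 0 0 0 0.17" --pt "0 0 0 0 0 0 0.17"

```text
time_s: 7.55
tcp_pos: [0.5396, -0.1149, 0.0391]
ee_rot: [3.142, 0.0, 1.44]
ft_force: [1.2, -0.1, -1.1]
gripper_width: 0.0157
grasp_force: 0.0
```

```bash
python3 - <<'E'
from m import *
st()
p,d,i=snap("scene");a=cv2.resize(p[180:360,190:390],(800,600)[:2]);cv2.imwrite("pics/s3.png",a)
E
```

```text
t 7.55 tip book [ 0.0141 -0.1349  0.0171] rot [3.142 0.    1.44 ] F [ 1.2 -0.1 -1.1] w 0.0157
```

View pics/s3.png

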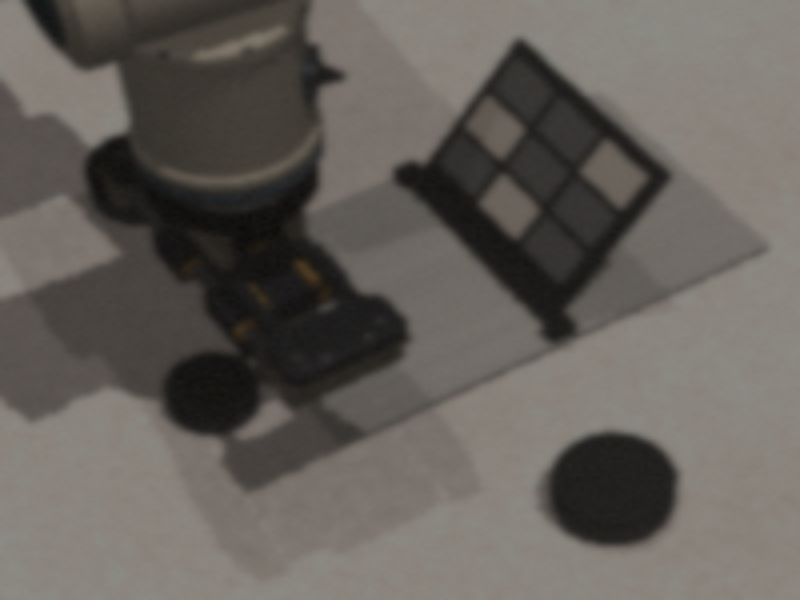

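Scene view: the tin at (212,392) has dropped off the plate edge and looks flat. The plate's right corner (768,245) and the decoys have not moved. I push it a little further clear.

Call:
move_arm --pt "0 0 0.005 0 0 0 0.17" --pt "-0.003 0 0 0 0 0 0.17" --pt "-0.004 0 0 0 0 0 0.17" --pt "-0.004 0 0 0 0 0 0.17" --pt "-0.004 0 0 0 0 0 0.17" --pt "-0.004 0 0 0 0 0 0.17" --pt "-0.004 0 0 0 0 0 0.17" --pt "-0.002 0 0 0 0 0 0.17" --pt "0 0 0 0 0 0 0.17" --pt "0.006 0 0 0 0 0 0.17" --pt "0.01 0 -0.01 0 0 0 0.0" --pt "0.01 0 -0.03 0 0 0 0.0" --pt "0 0 -0.04 0 0 0 0.0" --pt "0 0 -0.04 0 0 0 0.0" --pt "0 0 -0.04 0 0 0 0.0" --pt "0 0 -0.03 0 0 0 0.0" --pt "0 0 0 0 0 0 0.0"

```text
time_s: 9.02
tcp_pos: [0.5432, -0.1128, 0.2316]
ee_rot: [3.131, 0.001, 1.442]
ft_force: [2.2, -0.3, -0.1]
gripper_width: 0.0004
grasp_force: 0.0
```

```bash
python3 - <<'E'
from m import *
st()
for n in("top","scene"):
    p,d,i=snap(n);W=world(d,i);b=B(W)
    m=(abs(b[...,0]-.014)<.05)&(abs(b[...,1]+.19)<.045)&(b[...,2]>.014)&(b[...,2]<.04)
    if m.sum(): print(n,m.sum(),b[m].mean(0).round(4),np.percentile(b[m][:,2],[5,50,95]).round(4),np.ptp(b[m],axis=0).round(3))
    print([ (r["rect"],round(r["score"],2)) for r in finder.find_in(n,"tin")[:4]])
    m=(abs(b[...,0])<.06)&(b[...,1]>.02)&(b[...,1]<.13)&(b[...,2]>.025)
    q=b[m];k=np.polyfit(q[:,1],q[:,2],1);print("leaf",m.sum(),np.arctan(k[0]))
    if n=="top": cv2.imwrite("pics/t4.png",cv2.resize(p[160:340,230:450],(733,600)))
E
```

```text
t 9.0167 tip book [ 0.0173 -0.1324  0.2096] rot [3.131e+00 1.000e-03 1.442e+00] F [ 2.2 -0.3 -0.1] w 0.0004
top 8 [-0.002  -0.2054  0.0208] [0.0154 0.0214 0.0255] [0.012 0.027 0.011]
[([329.3, 169.1, 359.8, 193.4], 0.89), ([471.9, 200.4, 495.3, 217.5], 0.28)]
leaf 1160 0.9435667989928577
scene 430 [ 0.0179 -0.1932  0.022 ] [0.0172 0.0223 0.025 ] [0.049 0.048 0.013]
[([328.0, 306.4, 355.7, 342.1], 0.85), ([219.1, 288.5, 242.5, 319.2], 0.69), ([207.5, 220.7, 237.3, 248.3], 0.6)]
leaf 1903 0.9503967038803819
```

View pics/t4.png

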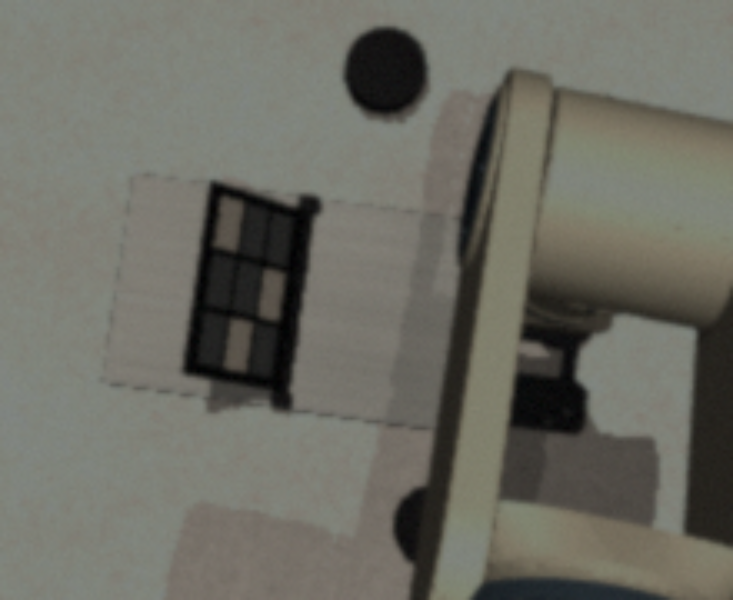

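Top view: the tin is off the plate, lying flat (top at z = 0.022, book y ≈ -0.193), and the book and leaf have not moved. Next, over the leaf to its far side.

Call:
move_arm --pt "0.03 -0.002 0 0 0 0 0.0" --pt "0.03 -0.002 0 0 0 0 0.0" --pt "0.03 -0.002 0 0 0 0 0.0" --pt "0.03 -0.002 0 0 0 0 0.0" --pt "0.03 -0.002 0 0 0 0 0.0" --pt "0.03 -0.002 0 0 0 0 0.0" --pt "0.03 -0.002 0 0 0 0 0.0" --pt "0.03 -0.002 0 0 0 0 0.0" --pt "0 0 0 0 0 0 0.0" --pt "0 0 0.02 0 0 0 0.0" --pt "0 0 0 0 0 0 0.0" --pt "0 0 0 0 0 0 0.0"

```text
time_s: 10.22
tcp_pos: [0.5534, 0.1263, 0.2021]
ee_rot: [-3.137, 0.002, 1.441]
ft_force: [0.9, -0.3, -0.7]
gripper_width: 0.0005
grasp_force: 0.0
```

```bash
python3 -c "
from m import *
st()"
```

```text
t 10.2167 tip book [-0.0034  0.106   0.1801] rot [-3.137e+00  2.000e-03  1.441e+00] F [ 0.9 -0.3 -0.7] w 0.0005
```

Call:
move_arm --pt "0 0.003 0.03 0 0 0 0.0" --pt "0 0 0.03 0 0 0 0.0" --pt "0 0 0.025 0 0 0 0.0" --pt "0 0 0.01 0 0 0 0.0" --pt "0 0 0 0 0 0 0.0" --pt "-0.008 0 0 0 0 0 0.0" --pt "-0.008 0 0 0 0 0 0.0" --pt "-0.006 0 0 0 0 0 0.0" --pt "-0.006 0 0 0 0 0 0.0" --pt "-0.006 0 0 0 0 0 0.0" --pt "-0.006 0 0 0 0 0 0.0" --pt "-0.006 0 0 0 0 0 0.0" --pt "0 0 0 0 0 0 0.0"

```text
time_s: 11.3
tcp_pos: [0.5518, 0.0795, 0.1092]
ee_rot: [-3.142, 0.0, 1.44]
ft_force: [0.3, -0.3, -0.5]
gripper_width: 0.0004
grasp_force: 0.0
```

```bash
cat >> m.py <<'E'
def leaf():
    for n in("top","scene"):
        p,d,i=snap(n);b=B(world(d,i))
        m=(abs(b[...,0])<.06)&(b[...,1]>.012)&(b[...,1]<.13)&(b[...,2]>.025)&(b[...,2]<.14)
        if m.sum()>30:
            q=b[m];k=np.polyfit(q[:,1],q[:,2],1);print(n,"leaf",m.sum(),np.arctan(k[0]))
        for s in(1,-1):
            m=(abs(b[...,0]-s*.072)<.02)&(abs(b[...,1])<.015)&(b[...,2]>.012)&(b[...,2]<.03);print("block",s,m.sum(),b[m].mean(0).round(4))
    return p
E
python3 - <<'E'
from m import *
st();p=leaf();cv2.imwrite("pics/s5.png",cv2.resize(p[150:360,180:420],(686,600)))
E
```

```text
t 11.3 tip book [0.0011 0.0594 0.0872] rot [-3.142  0.     1.44 ] F [ 0.3 -0.3 -0.5] w 0.0004
top leaf 219 1.190944326868755
block 1 0 [nan nan nan]
block -1 25 [-0.0613  0.0024  0.0184]
scene leaf 1787 1.134250494412554
block 1 100 [0.0681 0.005  0.0191]
block -1 70 [-0.0658  0.0057  0.0187]m.py:17: RuntimeWarning: Mean of empty slice.
  m=(abs(b[...,0]-s*.072)<.02)&(abs(b[...,1])<.015)&(b[...,2]>.012)&(b[...,2]<.03);print("block",s,m.sum(),b[m].mean(0).round(4))
  ret = um.true_divide(
```

View pics/s5.png

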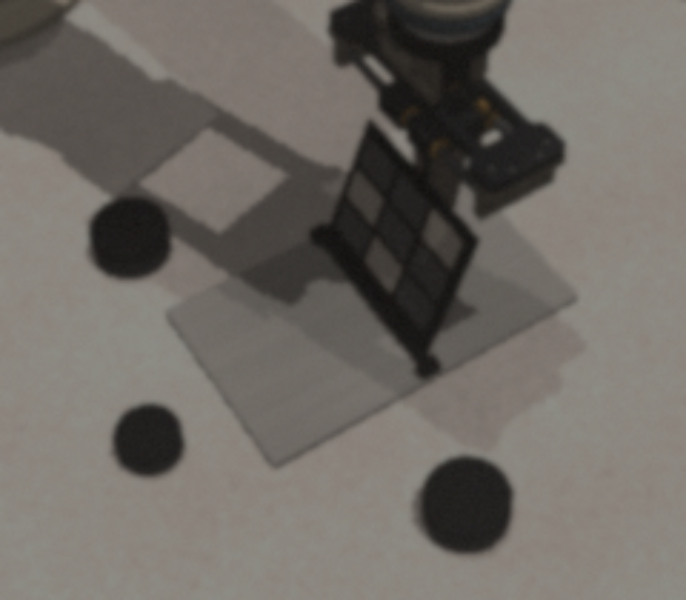

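The scene view shows the leaf edge riding on the finger at (450,200), the leaf at about 1.14 rad and the tin clear of the plate at (148,440). I continue past upright.

Call:
move_arm --pt "-0.006 0 0 0 0 0 0.0" --pt "-0.006 0 0 0 0 0 0.0" --pt "-0.006 0 0 0 0 0 0.0" --pt "-0.006 0 0 0 0 0 0.0" --pt "-0.006 0 0 0 0 0 0.0" --pt "-0.006 0 0 0 0 0 0.0" --pt "-0.006 0 0 0 0 0 0.0" --pt "-0.006 0 0 0 0 0 0.0" --pt "-0.006 0 0 0 0 0 0.0" --pt "-0.006 0 0 0 0 0 0.0" --pt "-0.006 0 0 0 0 0 0.0" --pt "-0.006 0 0 0 0 0 0.0" --pt "-0.006 0 0 0 0 0 0.0" --pt "-0.006 0 0 0 0 0 0.0" --pt "-0.006 0 0 0 0 0 0.0" --pt "0 0 0 0 0 0 0.0"

```text
time_s: 12.73
tcp_pos: [0.5402, -0.0097, 0.1091]
ee_rot: [3.142, 0.0, 1.44]
ft_force: [0.8, -0.7, -0.2]
gripper_width: 0.001
grasp_force: 0.0
```

```bash
python3 - <<'E'
from m import *
st();p=leaf();cv2.imwrite("pics/s6.png",cv2.resize(p[150:360,180:420],(686,600)))
E
```

```text
t 12.7333 tip book [ 0.0011 -0.0305  0.0871] rot [3.142 0.    1.44 ] F [ 0.8 -0.7 -0.2] w 0.001
block 1 0 [nan nan nan]
block -1 42 [-0.0645  0.0012  0.0184]
block 1 74 [0.0711 0.004  0.0181]
block -1 0 [nan nan nan]m.py:17: RuntimeWarning: Mean of empty slice.
  m=(abs(b[...,0]-s*.072)<.02)&(abs(b[...,1])<.015)&(b[...,2]>.012)&(b[...,2]<.03);print("block",s,m.sum(),b[m].mean(0).round(4))
  ret = um.true_divide(
```

View pics/s6.png

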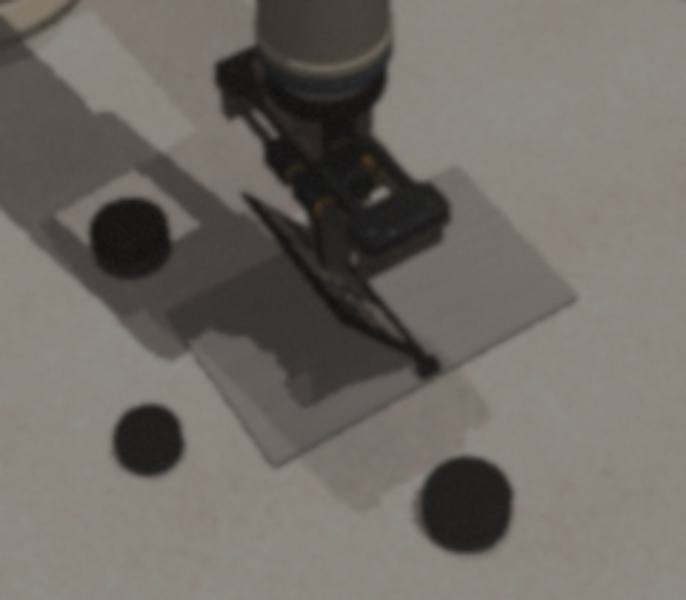

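The leaf is past upright, about 30° over toward the empty half. The book (corners (275,466), (576,298)) and the tin are unmoved. I follow the arc down.

Call:
move_arm --pt "-0.0038 0 0.0018 0 0 0 0.0" --pt "-0.0038 0 0.0018 0 0 0 0.0" --pt "-0.0038 0 0.0025 0 0 0 0.0" --pt "-0.0037 0 0.0025 0 0 0 0.0" --pt "-0.0035 0 0.003 0 0 0 0.0" --pt "-0.0035 0 0.003 0 0 0 0.0" --pt "-0.0032 0 0.0032 0 0 0 0.0" --pt "-0.0032 0 0.0032 0 0 0 0.0" --pt "-0.0028 0 0.0036 0 0 0 0.0" --pt "-0.0028 0 0.0037 0 0 0 0.0" --pt "-0.0025 0 0.0039 0 0 0 0.0" --pt "-0.0024 0 0.0039 0 0 0 0.0" --pt "-0.002 0 0.0042 0 0 0 0.0" --pt "-0.002 0 0.0042 0 0 0 0.0" --pt "-0.0016 0 0.0044 0 0 0 0.0" --pt "-0.0016 0 0.0043 0 0 0 0.0" --pt "-0.0012 0 0.0046 0 0 0 0.0" --pt "-0.0011 0 0.0046 0 0 0 0.0" --pt "0 0 0 0 0 0 0.0" --pt "0 0 0 0 0 0 0.0"

```text
time_s: 14.5
tcp_pos: [0.5338, -0.0567, 0.0463]
ee_rot: [-3.141, 0.0, 1.441]
ft_force: [0.4, 0.4, -0.4]
gripper_width: 0.0001
grasp_force: 0.0
```

```bash
python3 - <<'E'
from m import *
st()
E
```

```text
t 14.5 tip book [ 0.0008 -0.0779  0.0243] rot [-3.141  0.     1.441] F [ 0.4  0.4 -0.4] w 0.0001
```

Call:
move_arm --pt "-0.0004 0 0.004 0 0 0 0.0" --pt "-0.0004 0 0.003 0 0 0 0.0" --pt "0 0 0.0015 0 0 0 0.0" --pt "0 0 0.001 0 0 0 0.0" --pt "0 0 0 0 0 0 0.0" --pt "0 0 0 0 0 0 0.0"

```text
time_s: 15.0
tcp_pos: [0.5341, -0.0574, 0.0378]
ee_rot: [3.141, 0.0, 1.441]
ft_force: [-2.1, -1.4, 8.5]
gripper_width: 0.0004
grasp_force: 4.5
```

Call:
move_arm --pt "0 0 0.0005 0 0 0 0.0" --pt "0 0 0.0005 0 0 0 0.0" --pt "0 0 0 0 0 0 0.0"

```text
time_s: 15.25
tcp_pos: [0.5342, -0.0575, 0.0376]
ee_rot: [3.141, 0.0, 1.441]
ft_force: [-5.6, 0.6, 21.3]
gripper_width: 0.0006
grasp_force: 10.3
```

It is seated on the end stop (tip at z = 0.0156, 21 N). I lift off and move clear.

Call:
move_arm --pt "0 0 -0.001 0 0 0 0.0" --pt "0 0 -0.005 0 0 0 0.0" --pt "0 0 -0.02 0 0 0 0.0" --pt "0 0 -0.03 0 0 0 0.0" --pt "0 0 -0.035 0 0 0 0.0" --pt "0 0 -0.035 0 0 0 0.0" --pt "0 0 -0.035 0 0 0 0.0" --pt "-0.03 -0.012 0 0 0 0 0.0" --pt "-0.03 -0.012 0 0 0 0 0.0" --pt "-0.03 -0.012 0 0 0 0 0.0" --pt "-0.03 -0.012 0 0 0 0 0.0" --pt "-0.03 -0.012 0 0 0 0 0.0" --pt "-0.03 -0.012 0 0 0 0 0.0" --pt "-0.03 -0.012 0 0 0 0 0.0" --pt "-0.03 -0.012 0 0 0 0 0.0" --pt "-0.03 -0.012 0 0 0 0 0.0" --pt "-0.03 -0.012 0 0 0 0 0.0" --pt "-0.03 -0.012 0 0 0 0 0.0" --pt "0 0 0 0 0 0 0.0" --pt "0 0 0 0 0 0 0.0"

```text
time_s: 16.92
tcp_pos: [0.3595, -0.3684, 0.1971]
ee_rot: [-3.141, -0.0, 1.438]
ft_force: [-0.0, -0.0, -0.9]
gripper_width: 0.0005
grasp_force: 0.0
```

```bash
python3 - <<'E'
from m import *
st();ps=[]
for n in("top","scene"):
    p,d,i=snap(n);b=B(world(d,i));ps.append(p)
    m=(abs(b[...,0])<.055)&(b[...,1]<-.03)&(b[...,1]>-.11)&(b[...,2]<.14)
    q=b[m];print(n,"leaf z",np.percentile(q[:,2],[5,50,95]).round(4),"slope",np.polyfit(q[:,1],q[:,2],1).round(4),
      "edge half z",np.median(q[q[:,1]<-.095][:,2]))
    m=(abs(b[...,0]-.014)<.05)&(abs(b[...,1]+.193)<.04)&(b[...,2]>.012)&(b[...,2]<.04)
    print("tin",m.sum(),b[m].mean(0).round(4) if m.sum() else "",np.percentile(b[m][:,2],[5,50,95]).round(3) if m.sum() else "")
o=np.hstack([cv2.resize(ps[0][160:340,230:430],(400,360)),cv2.resize(ps[1][150:360,180:420],(400,350),dst=None) if 0 else cv2.resize(ps[1][160:360,180:402],(400,360))])
cv2.imwrite("pics/f.png",o)
E
```

```text
t 16.9167 tip book [-0.1318 -0.4096  0.1751] rot [-3.141 -0.     1.438] F [-0.  -0.  -0.9] w 0.0005
top leaf z [0.0114 0.0156 0.0197] slope [0.0032 0.0158] edge half z 0.01588892470234966
tin 300 [ 0.0149 -0.1963  0.0219] [0.018 0.022 0.026]
scene leaf z [0.0136 0.0165 0.0193] slope [0.0035 0.0168] edge half z 0.016257586794981883
tin 441 [ 0.0183 -0.1933  0.0216] [0.015 0.022 0.025]
```

View pics/f.png

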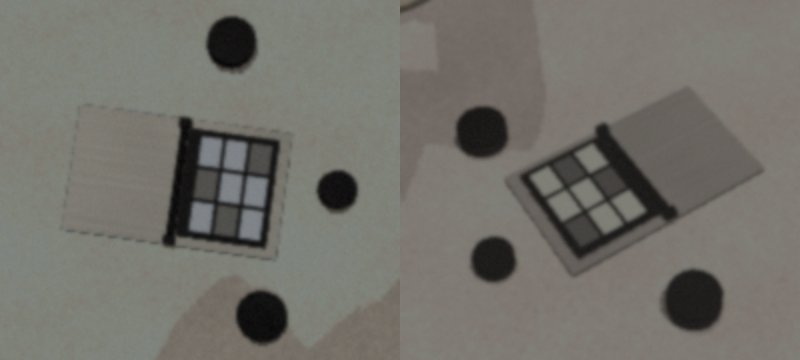

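The leaf lies flat on the -y half (panel centre at (228,187) in the top view, z = 0.016, slope about 0). The tin lies flat on the bench at (337,190), and the book and the other things near it in this view are where they were.

```bash
python3 -c "
from bench import job
print(job.hand_in())"
```

```text
the job is handed in; nothing more can be done
None
```

The job is handed in: the small tin was pushed off first and lies flat on the bench, then the leaf was turned over the spine and pressed fully flat on the -y half; it took about 17 s, and the book and nearby tins did not move.

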